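# Cap torque check of sample bottles

## Robot

A 6-joint arm with a two-finger parallel gripper is mounted at the origin on a cart in front of the work surface, level with it; the furniture and walls round the work are solid. World frame = base frame: x ahead of the robot, y to its left, z up, the work surface at z = 0. Lengths are in m, angles in rad, forces in N, time in s.
With the tool pointing down it reaches from about 0.425 to 0.95 m from the base axis. Payload 14.7 kg.
Tool frame: the origin (TCP) lies on the centre line of the jaws, within the pads' length; the fingertips stand 11 mm ahead of it and the grasp point (between the pads) lies 8 mm behind it; z points along the fingers, y is the line along which they close (so a half turn about z gives the same grasp; the last joint's range is limited). The gripper opens to 85 mm and grips with 20 to 120 N. Pads are 22 mm wide; open, the fingers measure 114 mm over their backs; the gripper's body (76 mm by 85 mm) begins 54 mm behind the grasp point. The pads swing forward as they close: fully open they stand 13 mm farther back than shut.
Start: joints at [1.281, 0.48, 1.596, -0, 1.065, -0.047], TCP at [0.156, 0.631, 0.242] pointing down, gripper open.
Joint ranges: [-2.75, 2.75], [-0.82, 2.05], [0.23, 2.67], [-1.56, 4.7], [0.09, 2.69], [-2.92, 2.92]. Speed limits (rad/s): [1.89, 1.89, 2.39, 3.01, 3.01, 3.01].

## Interface

Orientations are given as a rotation vector (axis times angle).
In Python, from rig import manip, camrig, status gives the robot as it stands (manip), with the cameras (camrig) and the readings (status).
- The arm moves only by the shell command python3 steer.py 'ROWS' [OPENING] [FORCE]. ROWS is one flat JSON list of numbers that holds 1 to 10 rows one after another, with no inner brackets; each row has 4 numbers: dx, dy, dz in m, then a turn about the tool's z in rad; each row shifts and turns the commanded pose from where the row before left it, along the tool's axes as they then stand; what a row does not reach is not made up. A row lasts 1/8 s, in which the tool goes at most 0.0625 m and 0.188 rad, less where a joint would pass 70% of its speed; a pose out of reach is approached as far as the arm can. OPENING is the opening from 0.0 (shut) to 1.0 (fully open), set as the command begins (- or left out keeps the last). The fingers move at their own pace and stop on an object; FORCE is the grip in N (left out, the last holds). Time passes only in rows, so rows that do not move let the fingers close. It prints the time, the measured TCP pose, the force, the opening and the grip force at its end. Input that does not fit is refused with a message, and nothing moves.
- status.get_state(): the state, without advancing time (a new reading comes with each control period).
- camrig.read_camera(name): name is "side" or "top"; returns a dict with "image" (480x640x3 uint8, blue, green, red), "camera_matrix" (3x3 intrinsics, pixels), "dist_coeffs" ([k1, k2, p1, p2, k3] as OpenCV has them; the pictures are not rectified), "origin" and "orientation" of the camera in the world. Camera axes: x right, y up, looking along -z (the intrinsics and any distortion apply to the point x, -y, -z); pixel columns grow to the right and rows downward; lengths in m; the calibration is good to about 2 mm. A picture is of the moment at which its call begins. There is no depth.
- manip.hand_in(): hands the job in; it is judged then, once.
The state is a dict: "time_s": time; "q": joint angles; "dq": joint speeds; "tau": joint torques, N m; "position": TCP position; "tcp_rot": TCP orientation; "ft_force": force on the tool from outside, world axes, zero at the start; "wrist_torque": the same for the moment, N m; "grip_width": opening from 0.0 (shut) to 1.0 (fully open); "grasp_force": force on a finger pad.
Only numpy, scipy, OpenCV 4.12 (cv2) and the standard library are available. Lean on these libraries where they do the work, as an engineer would, in place of code of your own. Each camera call takes 0.05 s, during which the arm holds its last target. There are 200 camera calls.

## Task

Check the screw caps of the sample bottles that are here on the torque tester, in the order of the log: blue, green, red, yellow, passing over any that is missing. Stand each bottle in the tester's square pocket and twist its cap clockwise until the red pointer is in the green band, keep it there for five seconds to see that it holds, and let the pointer come back; never go into the red, and no cap may turn on its bottle. Stand every checked bottle upright in the rack, short bottles in the row beside the low wall and tall ones in the row beside the high wall, and leave the dish, the tape and the pen alone.

Things in the scene. Friction and masses are not known exactly. Their poses are not given: they have to be found in the camera images.
- blue_bottle: short white square sample bottle with a blue screw cap: body 38 x 38 mm, 80 mm high overall, about 0.1 kg, heavier at the foot, smooth plastic that slides easily; starts upright; may be absent. Origin at the centre of its underside, z up, x and y square to its sides. The cap, 30 mm across and 20 mm high, is its top (60 to 80 mm above the origin); carry it by the cap
- blue_cap (a joint): how far the blue cap has turned on its bottle, rad, positive clockwise seen from above; starts at 0 (black witness line on the cap in line with the one on the bottle's shoulder). The cap is tight: it slips only at about 0.7 N m
- blue_shell: the blue screw cap itself; origin at the centre of its underside, 60 mm above the bottle's underside; 30 mm across, 20 mm high
- green_bottle: tall white square sample bottle with a green screw cap: body 38 x 38 mm, 104 mm high overall, about 0.1 kg, heavier at the foot, smooth plastic that slides easily; starts upright; may be absent. Origin at the centre of its underside, z up, x and y square to its sides. The cap, 30 mm across and 20 mm high, is its top (84 to 104 mm above the origin); carry it by the cap
- green_cap (a joint): how far the green cap has turned on its bottle, rad, positive clockwise seen from above; starts at 0 (black witness line on the cap in line with the one on the bottle's shoulder). The cap is tight: it slips only at about 0.7 N m
- green_shell: the green screw cap itself; origin at the centre of its underside, 84 mm above the bottle's underside; 30 mm across, 20 mm high
- red_bottle: tall white square sample bottle with a red screw cap: body 38 x 38 mm, 104 mm high overall, about 0.1 kg, heavier at the foot, smooth plastic that slides easily; starts upright; may be absent. Origin at the centre of its underside, z up, x and y square to its sides. The cap, 30 mm across and 20 mm high, is its top (84 to 104 mm above the origin); carry it by the cap
- red_cap (a joint): how far the red cap has turned on its bottle, rad, positive clockwise seen from above; starts at 0 (black witness line on the cap in line with the one on the bottle's shoulder). The cap is tight: it slips only at about 0.7 N m
- red_shell: the red screw cap itself; origin at the centre of its underside, 84 mm above the bottle's underside; 30 mm across, 20 mm high
- yellow_bottle: short white square sample bottle with a yellow screw cap: body 38 x 38 mm, 80 mm high overall, about 0.1 kg, heavier at the foot, smooth plastic that slides easily; starts upright; may be absent. Origin at the centre of its underside, z up, x and y square to its sides. The cap, 30 mm across and 20 mm high, is its top (60 to 80 mm above the origin); carry it by the cap
- yellow_cap (a joint): how far the yellow cap has turned on its bottle, rad, positive clockwise seen from above; starts at 0 (black witness line on the cap in line with the one on the bottle's shoulder). The cap is tight: it slips only at about 0.7 N m
- yellow_shell: the yellow screw cap itself; origin at the centre of its underside, 60 mm above the bottle's underside; 30 mm across, 20 mm high
- tester: cap torque tester, fixed: light grey base 160 (x) x 150 (y) mm, 42 mm high, with a white round scale plate on top and a sprung round aluminium table (96 mm across) in the middle. Origin under its centre at bench level, z up; its own -x side is the front, where the pointer rests
- dial (a joint): reading of the tester: angle of its table and red pointer, rad, positive clockwise from above, 0 at rest (pointer at the -x side, swings towards +y). Sprung: 0.75 N m per rad, returns to 0 when let go; end stop 0.80. Green band 0.36 to 0.50, red band from 0.60. The bottle has about 0.1 rad of play in the pocket, so bottle and cap turn that much farther than the pointer
- pocket (a point): centre of the floor of the table's square pocket, 60 mm above the bench; its x and y axes are square to the pocket's sides and turn with the table. Pocket 41 x 41 mm between four rubber-faced walls 30 mm long and 16 mm high, whose tops flare outwards for another 8 mm. A bottle stands in it any quarter turn round, and turns the table when its cap is twisted
- rack: white two-row bottle rack, fixed: 200 (x) x 134 (y) mm, floor 6 mm thick; two open rows along its x, split by a middle rail 22 mm high; end lips 18 mm high; side wall on its +y side low (22 mm), on its -y side high (50 mm). Origin under its centre
- low_row (a point): middle of the floor of the row beside the low side wall, for short bottles; x along the row (188 mm free length), y across it (56 mm free between rail and wall); z up. Floor 6 mm above the bench
- high_row (a point): middle of the floor of the row beside the high side wall, for tall bottles; x along the row (188 mm free), y across it (56 mm free); z up. Floor 6 mm above the bench
- petri_3: loose petri dish, 61 mm across, 13 mm high, right of the work; leave alone
- tape_roll: roll of masking tape lying flat, 103 mm across, 25 mm high, right of the work; leave alone
- marker: white pen, 145 mm long, 9 mm thick, lying behind the bottles; leave alone

How it is judged:
By the outcome, as a careful person would: the job done as asked, in the order asked, and still so for the second after the job is handed in, with the robot touching nothing.
Of blue_bottle, green_bottle, red_bottle, yellow_bottle only 3 to 4 are there at a start; the rules pass over those that are not, and their reading is None.
At some moment in a run one of blue_bottle, green_bottle, red_bottle, yellow_bottle may be knocked a few centimetres aside while the robot is not near it.
Once in a run the grip may slacken for a moment while it holds something.
It also fails if it takes over 210 s, if anything falls off the work surface, if the arm or the gripper's body presses on something with over 40 N, if the wrist force passes 120 N, or if a joint passes its speed limit or range.

## Working session

There is one attempt and no reset: what is moved stays moved. The work goes in short steps, Python scripts to look and compute and a shell command to move; the robot and the scene stay as the last step left them, time stands still between calls to the robot, and variables do not carry over. Pictures are saved under pics/ and viewed, at most 14 in all, crops included, and the job is handed in when it is done.

```bash
ls; mkdir -p pics; python3 - <<'E'
from rig import manip, camrig, status
import cv2,numpy as np
print(status.get_state())
for n in("top","side"):
    c=camrig.read_camera(n);cv2.imwrite(f"pics/{n}0.png",c["image"])
    print(n,{k:np.round(v,4).tolist() for k,v in c.items() if k!="image"})
E
```

```text
pics
rig.py
steer.py
{'time_s': 0.0, 'q': array([ 1.28139545e+00,  4.80842526e-01,  1.59688616e+00,  9.63157143e-06,
        1.06510132e+00, -4.66191560e-02]), 'dq': array([ 0.00019754,  0.00102715,  0.00062706,  0.00015399, -0.0002806 ,
       -0.00024445]), 'tau': array([-1.89702965e-03, -9.50650477e+01, -4.30159378e+01, -8.97155655e-05,
        1.25976582e-02,  2.53707583e-05]), 'position': array([0.15613428, 0.63054769, 0.24166087]), 'tcp_rot': array([-3.80405872e-01, -3.11825912e+00,  1.91392487e-03]), 'ft_force': array([-0.2486089 ,  1.09218355, -1.09677852]), 'wrist_torque': array([-0.06554631,  0.00100195, -0.03595291]), 'grasp_force': 0.0, 'grip_width': 0.9997682272050964}
top {'camera_matrix': [[591.2776, 0.0, 318.7155], [0.0, 591.2776, 231.3147], [0.0, 0.0, 1.0]], 'dist_coeffs': [-0.0802, 0.0, 0.0, 0.0, 0.0], 'origin': [0.4122, -0.2555, 1.3173], 'orientation': [0.0882, -0.1012, -1.5882]}
side {'camera_matrix': [[450.838, 0.0, 318.6454], [0.0, 450.838, 234.6107], [0.0, 0.0, 1.0]], 'dist_coeffs': [0.0352, 0.0, 0.0, 0.0, 0.0], 'origin': [0.253, 0.3551, 0.6537], 'orientation': [0.2805, -1.184, -2.4742]}
```

View pics/top0.png

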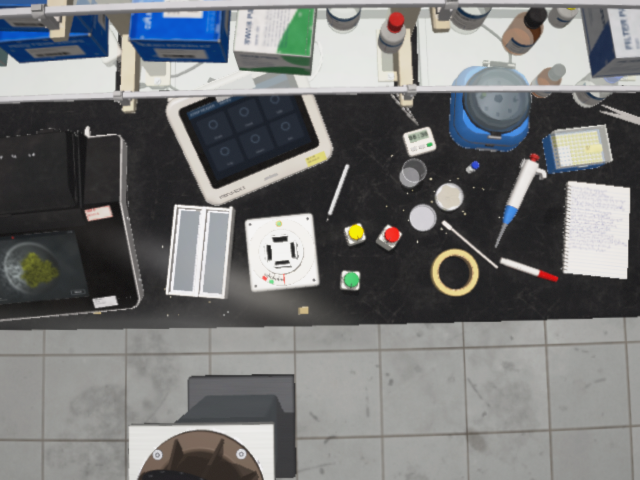

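View pics/side0.png

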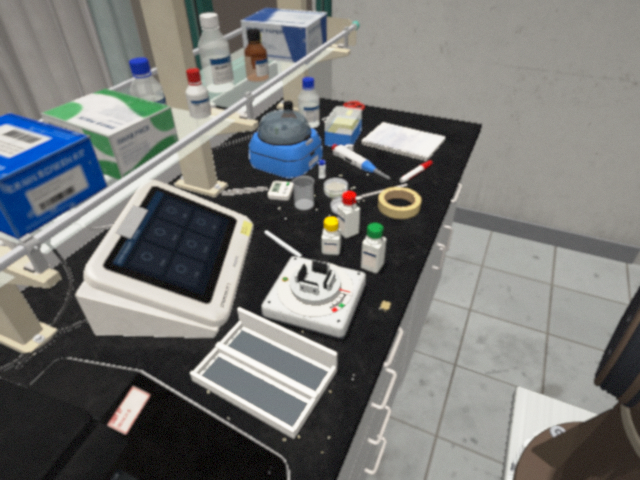

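Blue looks absent. The scene has red (390,236), yellow (355,234) and green (350,280) caps, the tester at (282,253) and the rack at (200,252) in the top view. In the side view, the rack's high wall is on the tester side.

```bash
cat > h.py <<'E'
from rig import manip, camrig, status
import cv2,numpy as np
from scipy.spatial.transform import Rotation as R
def cam(n): return camrig.read_camera(n)
def Rm(c): return R.from_rotvec(c["orientation"]).as_matrix()
def proj(c,P):
    p=(np.atleast_2d(P)-c["origin"])@Rm(c)*[1,-1,-1]
    return cv2.projectPoints(p.astype(float),np.zeros(3),np.zeros(3),np.array(c["camera_matrix"]),np.array(c["dist_coeffs"],float))[0].reshape(-1,2)
def ray(c,uv):
    u=cv2.undistortPoints(np.array(uv,float).reshape(-1,1,2),np.array(c["camera_matrix"]),np.array(c["dist_coeffs"],float)).reshape(-1,2)
    d=np.c_[u[:,0],-u[:,1],-np.ones(len(u))]@Rm(c).T
    return d
def plane(c,uv,z):
    d=ray(c,uv);return np.array(c["origin"])+d*((z-c["origin"][2])/d[:,2:])
def tri(c1,u1,c2,u2):
    A=np.zeros((3,3));b=np.zeros(3);ds=[]
    for c,u in((c1,u1),(c2,u2)):
        d=ray(c,[u])[0];d/=np.linalg.norm(d);M=np.eye(3)-np.outer(d,d);A+=M;b+=M@c["origin"];ds.append((M,np.array(c["origin"])))
    p=np.linalg.solve(A,b);return p,[np.linalg.norm(M@(p-o)) for M,o in ds]
HS={"red":[(0,8),(172,180)],"yellow":[(22,33)],"green":[(50,85)],"blue":[(105,125)]}
def blobs(c,col,roi,s=130,v=70):
    h=cv2.cvtColor(c["image"],cv2.COLOR_BGR2HSV);m=np.zeros(h.shape[:2],np.uint8)
    for a,b in HS[col]: m|=cv2.inRange(h,(a,s,v),(b,255,255))
    k=np.zeros_like(m);x,y,w,q=roi;k[y:y+q,x:x+w]=1;m*=k
    n,l,st,ce=cv2.connectedComponentsWithStats(m)
    return [(ce[i].round(2).tolist(),st[i].tolist()) for i in range(1,n) if st[i][4]>15]
E
python3 - <<'E'
from h import *
t=cam("top");s=cam("side")
for col in HS:
    print(col,blobs(t,col,(230,130,220,180)),blobs(s,col,(240,150,160,170)))
for n,c,(x,y,w,h),k in(("tc",t,(160,195,250,110),3.2),("sc",s,(190,180,210,250),2.4)):
    cv2.imwrite(f"pics/{n}.png",cv2.resize(c["image"][y:y+h,x:x+w],None,fx=k,fy=k,interpolation=cv2.INTER_CUBIC))
E
```

```text
red [([391.84, 234.14], [385, 226, 14, 16, 181])] [([349.01, 197.05], [342, 190, 15, 15, 178])]
yellow [([355.68, 231.68], [349, 224, 15, 16, 179])] [([330.28, 223.08], [323, 215, 15, 17, 209])]
green [([351.04, 279.16], [345, 273, 14, 14, 144])] [([374.61, 229.44], [367, 222, 17, 16, 222])]
blue [] [([283.47, 161.0], [249, 150, 76, 28, 1482]), ([368.22, 166.29], [362, 161, 14, 12, 110])]
```

View pics/tc.png

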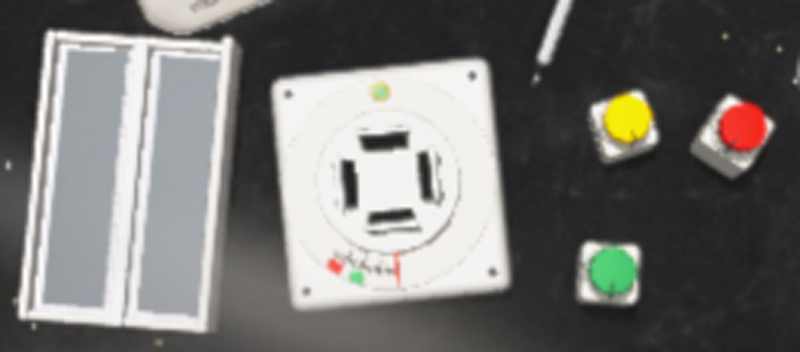

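View pics/sc.png

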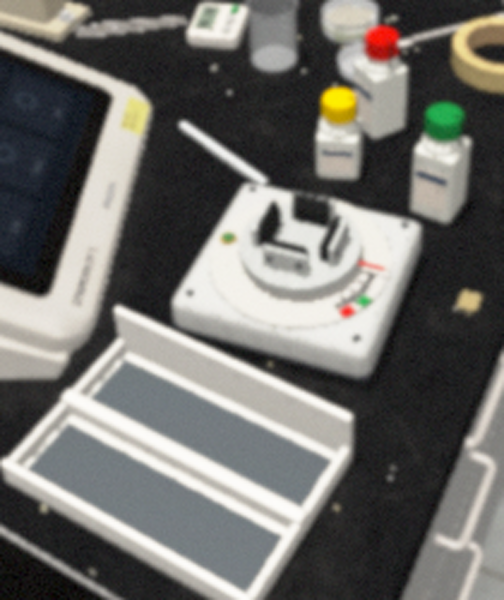

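The crops show the rack edges clearly. The tester is turned about 6° with its four black pocket walls at crop (385,180), and the high wall is next to it. The yellow and red bottles are rotated and green is nearly square. Next I measure all of these.

```bash
cat > m.py <<'E'
from h import *
def bottle(t,s,col,zc,roiT=(230,130,220,180),roiS=(240,150,160,170)):
    a=max(blobs(t,col,roiT),key=lambda b:b[1][4]);b=max(blobs(s,col,roiS),key=lambda b:b[1][4])
    p,e=tri(t,a[0],s,b[0])
    # white body seen from above
    x,y=map(int,a[0]);h=cv2.cvtColor(t["image"],cv2.COLOR_BGR2HSV)[y-22:y+23,x-22:x+23]
    K=8;h=cv2.resize(h,None,fx=K,fy=K,interpolation=cv2.INTER_LINEAR)
    m=((h[...,2]>185)|((h[...,1]>130)&(h[...,2]>80))).astype(np.uint8)
    m=cv2.morphologyEx(m,cv2.MORPH_CLOSE,np.ones((25,25)))
    cs=cv2.findContours(m,0,1)[0];k=max(cs,key=cv2.contourArea)
    r=cv2.minAreaRect(k);bx=cv2.boxPoints(r)/K+[x-22,y-22]
    w=plane(t,bx,zc-.014)[:,:2];ed=np.roll(w,-1,0)-w
    return p,e,ed,w,bx
E
python3 - <<'E'
from m import *
t=cam("top");s=cam("side")
print(proj(t,[[0,0,0],status.get_state()["position"]]))
for col,zc in(("yellow",.074),("green",.098),("red",.098)):
    p,e,ed,w,bx=bottle(t,s,col,zc)
    print(col,p.round(4),np.round(e,4),"topray",plane(t,[max(blobs(t,col,(230,130,220,180)),key=lambda b:b[1][4])[0]],zc).round(4),"yaw",np.degrees(np.arctan2(ed[:2,1],ed[:2,0])).round(1),"len",np.linalg.norm(ed,axis=1).round(4))
# tester pocket walls: dark blobs
g=cv2.cvtColor(t["image"],cv2.COLOR_BGR2GRAY)
def dark(c,roi,th):
    x,y,w,h=roi;g=cv2.cvtColor(c["image"],cv2.COLOR_BGR2GRAY)[y:y+h,x:x+w]
    n,l,st,ce=cv2.connectedComponentsWithStats((g<th).astype(np.uint8))
    return [((ce[i]+[x,y]).round(1).tolist(),st[i][2:].tolist()) for i in range(1,n) if st[i][4]>6]
print("walls",dark(t,(262,228,42,44),90)); print("wallsS",dark(s,(292,255,50,50),90))
# base & rack rectangles
hsv=cv2.cvtColor(t["image"],cv2.COLOR_BGR2HSV)
for nm,roi in(("tester",(240,205,85,92)),("rack",(163,200,74,102))):
    x,y,w,h=roi;m=(g[y:y+h,x:x+w]>90).astype(np.uint8)
    m=cv2.morphologyEx(cv2.resize(m,None,fx=4,fy=4),cv2.MORPH_CLOSE,np.ones((15,15)))
    k=max(cv2.findContours(m,0,1)[0],key=cv2.contourArea);r=cv2.minAreaRect(k);bx=cv2.boxPoints(r)/4+[x,y]
    for z in(.02,.042):
        W=plane(t,bx,z);e=np.diff(W,axis=0);print(nm,z,bx.round(1).tolist(),W[:,:2].round(4).tolist(),"c",W.mean(0).round(4),np.linalg.norm(e,axis=1).round(4),np.degrees(np.arctan2(e[:,1],e[:,0])).round(1))
pic=t["image"][215:295,335:410];cv2.imwrite("pics/b.png",cv2.resize(pic,None,fx=7.5,fy=7.5,interpolation=cv2.INTER_CUBIC))
E
```

```text
[[ 200.3304726   495.27295337]
 [-155.44986031  444.69774687]]
yellow [ 0.5601 -0.3459  0.0726] [0.0001 0.0001] topray [[ 0.5601 -0.3457  0.074 ]] yaw [ -72.7 -163.5] len [0.0396 0.0386 0.0394 0.0385]
green [ 0.4583 -0.3319  0.0977] [0.0008 0.0008] topray [[ 0.459  -0.3317  0.098 ]] yaw [ -4.6 -94.4] len [0.0364 0.0363 0.0364 0.0362]
red [ 0.5494 -0.4197  0.0966] [0.0014 0.0014] topray [[ 0.5506 -0.4191  0.098 ]] yaw [ -34.8 -124.8] len [0.0411 0.0365 0.041  0.0364]
walls [([279.8, 238.9], [14, 5, 53]), ([292.4, 249.5], [4, 14, 36]), ([268.7, 251.9], [4, 13, 41]), ([282.0, 262.0], [13, 3, 31])]
wallsS [([323.9, 263.0], [40, 33, 448]), ([302.0, 274.0], [9, 17, 95]), ([312.0, 282.9], [9, 3, 9])]
tester 0.02 [[240.0, 213.0], [319.8, 213.0], [319.8, 296.8], [240.0, 296.8]] [[0.6131, -0.0939], [0.6097, -0.2709], [0.4249, -0.2672], [0.4282, -0.0931]] c [ 0.519  -0.1813  0.02  ] [0.177  0.1848 0.1742] [-91.1 178.8  88.9]
tester 0.042 [[240.0, 213.0], [319.8, 213.0], [319.8, 296.8], [240.0, 296.8]] [[0.6097, -0.0967], [0.6064, -0.2707], [0.4247, -0.267], [0.4279, -0.0958]] c [ 0.5172 -0.1825  0.042 ] [0.174  0.1817 0.1712] [-91.1 178.8  88.9]
rack 0.02 [[163.0, 200.0], [236.8, 200.0], [236.8, 301.8], [163.0, 301.8]] [[0.6459, 0.0785], [0.6425, -0.0868], [0.4174, -0.0859], [0.42, 0.0761]] c [ 0.5315 -0.0045  0.02  ] [0.1653 0.2251 0.162 ] [-91.2 179.8  89.1]
rack 0.042 [[163.0, 200.0], [236.8, 200.0], [236.8, 301.8], [163.0, 301.8]] [[0.6419, 0.0728], [0.6386, -0.0897], [0.4173, -0.0888], [0.4199, 0.0705]] c [ 0.5294 -0.0088  0.042 ] [0.1625 0.2213 0.1593] [-91.2 179.8  89.1]
```

View pics/b.png

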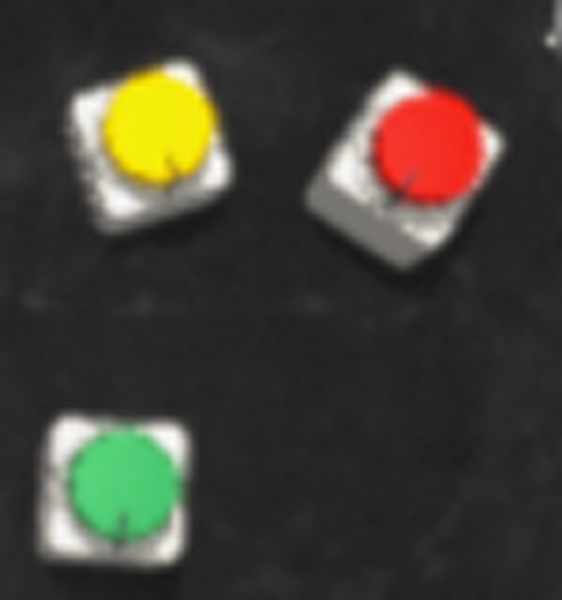

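```bash
python3 - <<'E'
from h import *
t=cam("top");s=cam("side")
T=lambda x,y:(160+x/3.2,195+y/3.2)
S=lambda x,y:(190+x/2.4,180+y/2.4)
for n,a,b,z in(("highfar",(233,40),(115,307),.05),("highnear",(212,330),(352,413),.05),("lowfar",(49,34),(5,465),.022),("lownear",(22,317),(252,600),.022),("railfar",(140,42),(70,395),.022),("railnear",(120,322),(297,517),.022)):
    p,e=tri(t,T(*a),s,S(*b));print(n,p.round(4),np.round(e[0],4),plane(t,[T(*a)],z).round(4))
print("floorlow",plane(t,[T(65,46),T(38,310),T(110,313)],.006).round(4).tolist())
print("tester base",plane(t,[T(273,82),T(487,60),T(510,290),T(294,309)],.042).round(4).tolist())
w=plane(t,[(279.8,238.9),(292.4,249.5),(282.,262.),(268.7,251.9)],.076)
print("walls",w.round(4).tolist(),w.mean(0),np.degrees(np.arctan2(*(w[0]-w[2])[[1,0]])),np.degrees(np.arctan2(*(w[3]-w[1])[[1,0]])))
b=plane(t,[T(288,94),T(473,76),T(491,272),T(306,291)],.042);print("screws",b.mean(0),np.degrees(np.arctan2(*(b[0]-b[3])[[1,0]])))
E
```

```text
highfar [ 0.623  -0.0807  0.0461] 0.0017 [[ 0.6208 -0.0821  0.05  ]]
highnear [ 0.4258 -0.0664  0.0441] 0.0003 [[ 0.4254 -0.0674  0.05  ]]
lowfar [0.6326 0.0509 0.0177] 0.0005 [[0.6322 0.0501 0.022 ]]
lownear [0.4358 0.0673 0.0199] 0.0009 [[0.4366 0.0672 0.022 ]]
railfar [ 0.6247 -0.0137  0.0206] 0.0009 [[ 0.6253 -0.0135  0.022 ]]
railnear [0.4339 0.002  0.0137] 0.0017 [[ 4.322e-01 -3.000e-04  2.200e-02]]
floorlow [[0.6262, 0.0425, 0.006], [0.4416, 0.06, 0.006], [0.4387, 0.0098, 0.006]]
tester base [[0.5927, -0.1082, 0.042], [0.605, -0.2541, 0.042], [0.4485, -0.2667, 0.042], [0.4386, -0.1214, 0.042]]
walls [[0.5475, -0.1848, 0.076], [0.5245, -0.2111, 0.076], [0.4986, -0.1888, 0.076], [0.5204, -0.1611, 0.076]] [ 0.52275819 -0.18646649  0.076     ] 4.698879886668122 94.71902419553675
screws [ 0.52243281 -0.18664443  0.042     ] 4.7917367222745835
```

```bash
python3 - <<'E'
from h import *
t=cam("top");s=cam("side")
for a,b in(((142,303),(287,462)),((88,131),(60,357)),((105,300),None),((127,140),(100,362)),((97,213),(130,402))):
    if b: 
        p,e=tri(t,a,s,b);print(p.round(3),np.round(e[0],3))
cv2.imwrite("pics/left.png",np.hstack([cv2.resize(t["image"][120:330,:160],(320,420)),s["image"][60:480,:480]]))
E
```

```text
[0.419 0.118 0.037] 0.001
[0.745 0.179 0.164] 0.025
[0.751 0.129 0.085] 0.019
[0.598 0.178 0.152] 0.001
```

View pics/left.png

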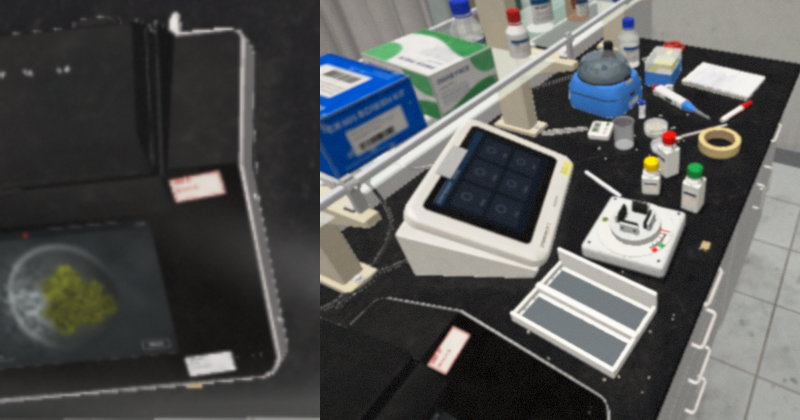

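The front of the black instrument is only about 0.04–0.16 m high, so a transit at z≈0.34 along x≈0.47 clears it. I turn the jaws along world x and go above green.

```bash
python3 steer.py '[0, 0, -0.0125, 0.166, 0, 0, -0.0125, 0.166, 0, 0, -0.0125, 0.166, 0, 0, -0.0125, 0.166, 0, 0, -0.0125, 0.166, 0, 0, -0.0125, 0.166, 0, 0, -0.0125, 0.166, 0, 0, -0.0125, 0.166]' 1.0 80
python3 steer.py '[-0.0381, 0.0314, 0, 0, -0.0381, 0.0314, 0, 0, -0.0381, 0.0314, 0, 0, -0.0381, 0.0314, 0, 0, -0.0381, 0.0314, 0, 0, -0.0381, 0.0314, 0, 0, -0.0381, 0.0314, 0, 0, -0.0381, 0.0314, 0, 0, -0.0381, 0.0314, 0, 0, -0.0381, 0.0314, 0, 0]'
```

```text
time_s: 1.5
position: [0.1562, 0.6309, 0.3427]
tcp_rot: [-2.228, -2.215, 0.0]
ft_force: [0.3, 1.2, 0.2]
grip_width: 0.998
grasp_force: 0.0
time_s: 2.75
position: [0.4711, 0.2486, 0.3425]
tcp_rot: [2.221, 2.221, 0.001]
ft_force: [-0.0, 0.8, -0.3]
grip_width: 0.999
grasp_force: 0.0
```

```bash
python3 - <<'E'
from m import *
t=cam("top");s=cam("side")
for col,zc in(("yellow",.074),("green",.098),("red",.098)): print(col,bottle(t,s,col,zc)[0].round(4))
E
python3 steer.py '[-0.058, -0.0012, 0, 0, -0.058, -0.0012, 0, 0, -0.058, -0.0012, 0, 0, -0.058, -0.0012, 0, 0, -0.058, -0.0012, 0, 0, -0.058, -0.0012, 0, 0, -0.058, -0.0012, 0, 0, -0.058, -0.0012, 0, 0, -0.058, -0.0012, 0, 0, -0.058, -0.0012, 0, 0]'
python3 - <<'E'
from m import *
t=cam("top");s=cam("side")
for c in(t,s): print(blobs(c,"green",(230,130,220,180)))
cv2.imwrite("pics/ab.png",np.hstack([t["image"][180:400,200:500],s["image"][140:360,240:540]]))
E
```

```text
yellow [ 0.5601 -0.3457  0.0728]
green [ 0.4584 -0.3319  0.0976]
red [ 0.5493 -0.4197  0.0968]
time_s: 4.1
position: [0.4581, -0.3316, 0.3425]
tcp_rot: [2.221, 2.221, 0.001]
ft_force: [0.1, -0.2, -0.3]
grip_width: 1.005
grasp_force: 0.0
[]
[([374.78, 229.46], [367, 222, 17, 16, 221])]
```

View pics/ab.png

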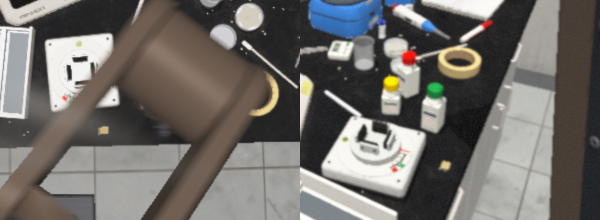

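The arm hides the top view, but the side view still shows green unmoved at crop (433,90). Descending and gripping.

```bash
python3 steer.py '[0, 0, 0.05, 0, 0, 0, 0.05, 0, 0, 0, 0.05, 0, 0, 0, 0.05, 0, 0, 0.0008, 0.02, 0, 0, 0, 0.015, 0, 0, 0, 0.0105, 0, 0, 0, 0, 0]'
python3 steer.py '[0, 0, 0, 0, 0, 0, 0, 0, 0, 0, 0, 0, 0, 0, 0, 0, 0, 0, 0, 0, 0, 0, 0, 0, 0, 0, 0, 0, 0, 0, 0, 0]' 0.0 80
```

```text
time_s: 5.2
position: [0.4591, -0.3299, 0.0967]
tcp_rot: [-2.221, -2.221, 0.0]
ft_force: [-0.8, -0.5, 1.2]
grip_width: 1.003
grasp_force: 0.0
time_s: 6.2
position: [0.4592, -0.3303, 0.0975]
tcp_rot: [2.221, 2.221, -0.0]
ft_force: [-3.2, -0.3, 10.7]
grip_width: 0.321
grasp_force: 78.1
```

```bash
python3 - <<'E'
from h import *
t=cam("top");s=cam("side")
cv2.imwrite("pics/gr.png",cv2.resize(s["image"][170:300,290:450],None,fx=4,fy=4,interpolation=cv2.INTER_CUBIC))
print(status.get_state()["ft_force"])
E
```

```text
[-2.57648037  0.49499776 10.85855297]
```

View pics/gr.png

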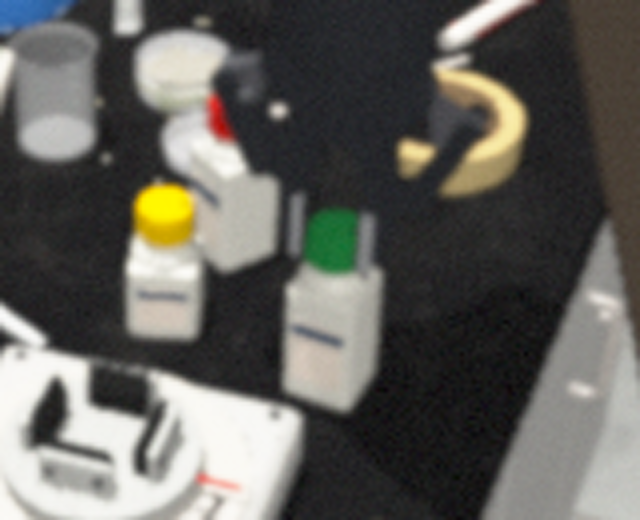

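The fingers have the green cap square, just touching the shoulder. Lift and carry to above the pocket, then turn to its yaw.

```bash
python3 steer.py '[0, 0, -0.01, 0, 0, 0, -0.03, 0, 0, 0, -0.04, 0, 0, 0, -0.045, 0, 0.028, 0.012, 0, 0, 0.048, 0.021, 0, 0, 0.044, 0.02, 0, 0, 0.022, 0.01, 0, 0, 0, 0, 0, -0.08, 0, 0, 0, -0.08]'
python3 steer.py '[0, 0, 0, 0, 0, 0, 0, 0]'
python3 - <<'E'
from h import *
t=cam("top");s=cam("side");st=status.get_state();p=st["position"];print(p,st["ft_force"],st["wrist_torque"])
b=blobs(s,"green",(200,100,300,250));print(b)
# expected blob centroid from cap at z of cap mid-ish: use earlier bias: blob tri z=shoulder+.0136
for u,_ in b: print(plane(s,[u],p[2]-.013+.0136))
cv2.imwrite("pics/ov.png",np.hstack([cv2.resize(t["image"][195:310,220:350],(440,390)),cv2.resize(s["image"][170:360,230:400],(349,390))]))
E
```

```text
time_s: 7.55
position: [0.5222, -0.1875, 0.2223]
tcp_rot: [2.032, 2.395, 0.0]
ft_force: [-0.9, -0.5, -0.9]
grip_width: 0.326
grasp_force: 57.3
time_s: 7.8
position: [0.522, -0.1881, 0.2221]
tcp_rot: [2.039, 2.39, 0.0]
ft_force: [0.2, -0.2, -1.9]
grip_width: 0.322
grasp_force: 79.5
[ 0.5219747  -0.18813441  0.22189374] [ 0.24329432 -0.31237259 -0.83311889] [-0.02076795 -0.00290953  0.03100864]
[([311.88, 209.84], [304, 201, 15, 18, 225])]
[[ 0.52319661 -0.18575267  0.22249374]]
```

View pics/ov.png

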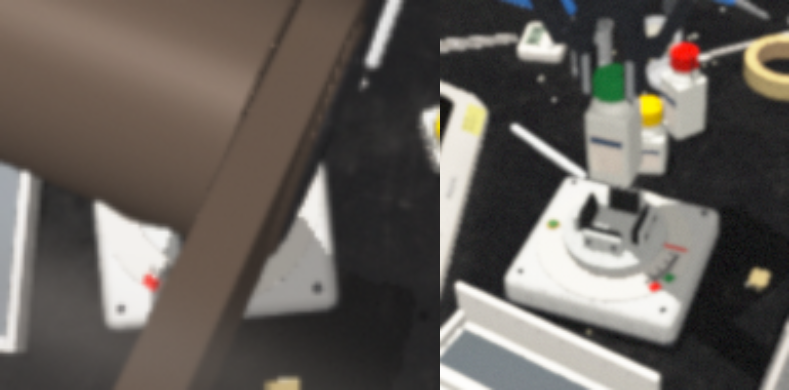

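Green hangs upright over the pocket. I lower in small steps and watch the force.

```bash
python3 steer.py '[0.001, 0.0006, 0.015, 0, 0, 0, 0.02, 0, 0, 0, 0.006, 0, 0, 0, 0, 0]'
python3 steer.py '[0, 0, 0.005, 0, 0, 0, 0.004, 0, 0, 0, 0, 0]'
python3 steer.py '[0, 0, 0.005, 0, 0, 0, 0.004, 0, 0, 0, 0, 0]'
python3 - <<'E'
from h import *
st=status.get_state();print(st["position"],st["ft_force"],st["wrist_torque"])
E
```

```text
time_s: 8.4
position: [0.5222, -0.1868, 0.1802]
tcp_rot: [-2.036, -2.391, 0.001]
ft_force: [0.1, 0.6, -1.3]
grip_width: 0.316
grasp_force: 79.7
time_s: 8.78
position: [0.5224, -0.1869, 0.1717]
tcp_rot: [-2.037, -2.392, -0.0]
ft_force: [0.3, 0.5, -2.0]
grip_width: 0.315
grasp_force: 80.9
time_s: 9.15
position: [0.5223, -0.1869, 0.1624]
tcp_rot: [-2.036, -2.391, 0.0]
ft_force: [-0.7, 1.1, -1.1]
grip_width: 0.311
grasp_force: 80.9
[ 0.52226169 -0.18688477  0.16238138] [-0.65438737  1.08374023 -1.11259576] [0.19972746 0.00936567 0.00829239]
```

```bash
python3 steer.py '[0, 0, 0.003, 0, 0, 0, 0.002, 0, 0, 0, 0, 0]'
python3 steer.py '[0, 0, 0.001, 0, 0, 0, 0, 0]'
python3 - <<'E'
from h import *
s=cam("side");st=status.get_state();print(st["position"],st["ft_force"],st["wrist_torque"])
cv2.imwrite("pics/seat.png",cv2.resize(s["image"][180:330,250:380],None,fx=4,fy=4,interpolation=cv2.INTER_CUBIC))
E
```

```text
time_s: 9.52
position: [0.5225, -0.187, 0.1578]
tcp_rot: [2.037, 2.392, 0.0]
ft_force: [0.0, 0.4, 0.1]
grip_width: 0.315
grasp_force: 81.1
time_s: 9.78
position: [0.5227, -0.187, 0.1575]
tcp_rot: [2.036, 2.391, 0.0]
ft_force: [-4.2, 3.1, 14.0]
grip_width: 0.313
grasp_force: 82.6
[ 0.52270743 -0.18704722  0.15756479] [-3.37980477  3.21938405 13.66028955] [0.57867203 0.63225595 0.04445099]
```

View pics/seat.png

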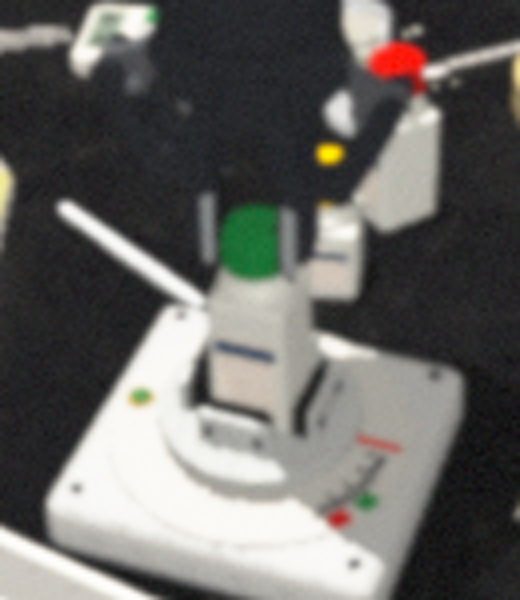

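Green is seated and the pointer at crop (380,442) is visible from the side. I'll write a pointer reader and start the twist.

```bash
cat > dial.py <<'E'
from h import *
C=np.array([.5226,-.1866]);YAW=np.radians(4.75)
def dial(z=.05):
    s=cam("side");h=cv2.cvtColor(s["image"],cv2.COLOR_BGR2HSV)
    m=(cv2.inRange(h,(0,60,90),(12,255,255))|cv2.inRange(h,(168,60,90),(180,255,255)))
    k=np.zeros_like(m);k[272:318,322:365]=1;m*=k
    n,l,st,ce=cv2.connectedComponentsWithStats(m);out=[]
    for i in range(1,n):
        if st[i][4]<6: continue
        ys,xs=np.where(l==i);w=plane(s,np.c_[xs,ys],z)[:,:2]-C
        r=np.linalg.norm(w,axis=1);a=(np.pi+YAW-np.arctan2(w[:,1],w[:,0])+np.pi)%(2*np.pi)-np.pi
        out.append(f"ang {a.mean():.3f} r {r.min():.3f}-{r.max():.3f} n{len(xs)}")
    st=status.get_state();print(out,"F",st["ft_force"].round(1),"Mz",round(float(st["wrist_torque"][2]),3),"t",round(st["time_s"],2),"grip",round(float(st["grip_width"]),3),round(float(st["grasp_force"]),1),"pos",st["position"].round(4))
    return s
if __name__=="__main__": dial()
E
python3 dial.py
python3 steer.py '[0, 0, -0.0008, 0.05, 0, 0, 0, 0.05, 0, 0, 0, 0.05, 0, 0, 0, 0.05, 0, 0, 0, 0]' | tail -1
python3 dial.py
python3 steer.py '[0, 0, 0, 0.05, 0, 0, 0, 0.05, 0, 0, 0, 0]'|tail -1
python3 dial.py
```

```text
['ang -0.051 r 0.047-0.067 n28', 'ang 0.702 r 0.066-0.077 n28'] F [-3.7  2.6 14.1] Mz 0.03 t 9.88 grip 0.318 82.6 pos [ 0.5227 -0.187   0.1575]
grasp_force: 81.2
['ang 0.071 r 0.047-0.068 n30', 'ang 0.702 r 0.066-0.077 n28'] F [1.8 3.1 2.7] Mz 0.112 t 10.55 grip 0.315 81.2 pos [ 0.5229 -0.187   0.1578]
grasp_force: 81.4
['ang 0.153 r 0.047-0.067 n29', 'ang 0.702 r 0.066-0.077 n28'] F [1.3 3.9 4.9] Mz 0.19 t 10.97 grip 0.32 81.4 pos [ 0.5227 -0.187   0.1578]
```

```bash
python3 steer.py '[0, 0, 0, 0.05, 0, 0, 0, 0.05, 0, 0, 0, 0.05, 0, 0, 0, 0.05, 0, 0, 0, 0.02, 0, 0, 0, 0]'|tail -1
python3 dial.py
```

```text
grasp_force: 81.5
['ang 0.372 r 0.047-0.067 n31', 'ang 0.702 r 0.066-0.077 n28'] F [1.1 2.6 6.3] Mz 0.334 t 11.78 grip 0.322 81.5 pos [ 0.5226 -0.1871  0.1578]
```

The reading is about 0.42, inside the band. Holding for over 5 s.

```bash
Z='x'; for i in 1 2 3 4 5; do python3 steer.py '[0, 0, 0, 0, 0, 0, 0, 0, 0, 0, 0, 0, 0, 0, 0, 0, 0, 0, 0, 0, 0, 0, 0, 0, 0, 0, 0, 0, 0, 0, 0, 0, 0, 0, 0, 0]'|tail -1; python3 dial.py; done
```

```text
grasp_force: 81.5
['ang 0.372 r 0.047-0.067 n31', 'ang 0.702 r 0.066-0.077 n28'] F [0.3 3.2 4.8] Mz 0.328 t 12.95 grip 0.319 81.5 pos [ 0.5226 -0.1871  0.1578]
grasp_force: 81.5
['ang 0.376 r 0.047-0.067 n31', 'ang 0.702 r 0.066-0.077 n28'] F [0.4 2.7 5. ] Mz 0.344 t 14.12 grip 0.318 81.5 pos [ 0.5226 -0.1871  0.1578]
grasp_force: 81.5
['ang 0.372 r 0.047-0.067 n31', 'ang 0.704 r 0.066-0.077 n29'] F [0.8 2.9 5.3] Mz 0.327 t 15.3 grip 0.322 81.5 pos [ 0.5226 -0.1871  0.1578]
grasp_force: 81.5
['ang 0.372 r 0.047-0.067 n31', 'ang 0.702 r 0.066-0.077 n28'] F [0.1 2.4 6. ] Mz 0.33 t 16.48 grip 0.319 81.5 pos [ 0.5226 -0.1871  0.1578]
grasp_force: 81.5
['ang 0.374 r 0.047-0.067 n30', 'ang 0.702 r 0.066-0.077 n28'] F [0.4 2.9 5.5] Mz 0.354 t 17.65 grip 0.318 81.5 pos [ 0.5226 -0.1871  0.1578]
```

```bash
python3 steer.py '[0, 0, 0, -0.08, 0, 0, 0, -0.1, 0, 0, 0, -0.1, 0, 0, 0, -0.1, 0, 0, 0, -0.08, 0, 0, 0, -0.04, 0, 0, 0, 0, 0, 0, 0, 0, 0, 0, 0, 0]'
python3 dial.py
python3 - <<'E'
from m import *
t=cam("top");s=cam("side")
for col,z in(("yellow",.0728),("red",.0968)):
    b=blobs(s,col,(240,150,160,110));print(col,b,[plane(s,[x[0]],z).round(4) for x in b])
E
```

```text
time_s: 18.77
position: [0.5222, -0.187, 0.1577]
tcp_rot: [-2.058, -2.373, 0.0]
ft_force: [-0.6, 2.3, 5.8]
grip_width: 0.316
grasp_force: 81.6
['ang -0.045 r 0.047-0.067 n27', 'ang 0.702 r 0.066-0.077 n28'] F [-1.7  2.6  6.1] Mz 0.001 t 18.82 grip 0.317 81.6 pos [ 0.5222 -0.187   0.1576]
yellow [([332.37, 218.22], [329, 215, 8, 7, 41])] [array([[ 0.563 , -0.3632,  0.0728]])]
red [([349.55, 195.4], [342, 190, 15, 13, 130])] [array([[ 0.5492, -0.4265,  0.0968]])]
```

The pointer is back at 0. Lift green, square it to the rack and move over the high row.

```bash
python3 steer.py '[0, 0, -0.01, 0, 0, 0, -0.02, 0, 0, 0, -0.03, 0, 0, 0, 0, 0.07, 0, 0, 0, 0.072, 0.03, 0.004, 0, 0, 0.045, 0.006, 0, 0, 0.045, 0.006, 0, 0, 0.026, 0.003, 0, 0, 0, 0, 0, 0]'
python3 - <<'E'
from m import *
s=cam("side");st=status.get_state();print(st["position"],st["ft_force"].round(1))
for col,z in(("yellow",.0728),("red",.0968),("green",.219)):
    b=blobs(s,col,(100,100,300,300));print(col,b,[plane(s,[x[0]],z).round(4) for x in b])
cv2.imwrite("pics/rk.png",s["image"][150:420,170:440])
E
```

```text
time_s: 20.18
position: [0.5417, -0.0396, 0.218]
tcp_rot: [-2.22, -2.223, 0.0]
ft_force: [0.3, -0.4, -2.2]
grip_width: 0.321
grasp_force: 80.7
[ 0.54173    -0.04059796  0.21791977] [-0.3 -0.9 -1.6]
yellow [([330.25, 223.19], [323, 216, 15, 16, 206])] [array([[ 0.5601, -0.3452,  0.0728]])]
red [([354.27, 104.52], [343, 101, 23, 9, 110]), ([349.06, 197.1], [342, 190, 15, 15, 176])] [array([[ 0.7221, -0.8966,  0.0968]]), array([[ 0.5477, -0.4198,  0.0968]])]
green [([143.42, 106.88], [125, 100, 36, 15, 264]), ([159.32, 147.4], [143, 139, 30, 22, 123]), ([110.25, 168.76], [100, 163, 19, 14, 122]), ([253.08, 264.02], [246, 253, 15, 22, 264])] [array([[ 1.0773, -0.4096,  0.219 ]]), array([[ 0.9053, -0.2623,  0.219 ]]), array([[ 0.9328, -0.1567,  0.219 ]]), array([[ 0.545 , -0.0361,  0.219 ]])]
```

View pics/rk.png

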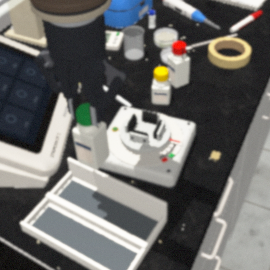

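Green is upright over the high row (crop 85,130). Lowering and releasing.

```bash
python3 steer.py '[0, 0, 0.02, 0, 0, 0, 0.035, 0, 0, 0, 0.035, 0, 0, 0, 0.015, 0, 0, 0, 0.005, 0, 0, 0, 0.003, 0, 0, 0, 0, 0, 0, 0, 0, 0]'
python3 steer.py '[0, 0, 0.001, 0, 0, 0, 0, 0]'
```

```text
time_s: 21.22
position: [0.5422, -0.0411, 0.1053]
tcp_rot: [2.223, 2.219, 0.001]
ft_force: [-0.5, 0.3, -1.5]
grip_width: 0.317
grasp_force: 80.6
time_s: 21.48
position: [0.5418, -0.041, 0.1037]
tcp_rot: [2.224, 2.219, 0.0]
ft_force: [-0.4, -0.6, -1.0]
grip_width: 0.315
grasp_force: 80.7
```

```bash
python3 steer.py '[0, 0, 0.0008, 0, 0, 0, 0, 0]' | sed -n '2p;4p'
python3 steer.py '[0, 0, 0, 0, 0, 0, 0, 0, 0, 0, 0, 0, 0, 0, 0, 0]' 0.6
python3 steer.py '[0, 0, -0.02, 0, 0, 0, -0.04, 0, 0, 0, -0.05, 0, 0, 0, -0.05, 0, 0, 0, -0.02, 0, -0.055, -0.006, 0, 0, -0.055, -0.006, 0, 0, -0.055, -0.006, 0, 0]'
python3 - <<'E'
from m import *
s=cam("side");t=cam("top")
for c in(t,s):
  for col in("yellow","red","green"): print(col,blobs(c,col,(170,150,280,180)))
cv2.imwrite("pics/g1.png",np.hstack([t["image"][180:320,150:420],s["image"][180:320,200:400]]))
E
```

```text
position: [0.542, -0.041, 0.1035]
ft_force: [-4.2, 1.0, 13.3]
time_s: 22.22
position: [0.5417, -0.041, 0.1027]
tcp_rot: [-2.224, -2.219, 0.0]
ft_force: [0.7, -0.7, 0.7]
grip_width: 0.596
grasp_force: 0.0
time_s: 23.22
position: [0.5231, -0.2074, 0.2829]
tcp_rot: [2.223, 2.22, 0.0]
ft_force: [1.4, -0.8, -0.2]
grip_width: 0.599
grasp_force: 0.0
yellow [([355.68, 231.68], [349, 224, 15, 16, 179])]
red [([391.84, 234.14], [385, 226, 14, 16, 181])]
green [([210.33, 252.72], [208, 249, 5, 8, 18])]
yellow [([330.37, 223.06], [323, 216, 16, 16, 209])]
red [([426.81, 163.78], [421, 160, 12, 10, 67]), ([348.94, 197.06], [342, 190, 15, 15, 178])]
green [([272.02, 322.78], [263, 315, 20, 15, 243])]
```

View pics/g1.png

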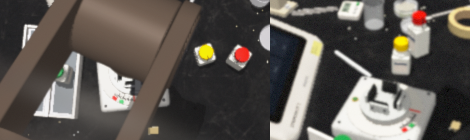

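Side and top views show green standing in the rack, with red and yellow unmoved. Now red.

```bash
python3 steer.py '[-0.053, 0.0067, 0, 0, -0.053, 0.0067, 0, 0, -0.053, 0.0067, 0, 0, -0.053, 0.0067, 0, 0, 0, 0, 0, 0.173, 0, 0, 0, 0.173, 0, 0, 0, 0.173, 0, 0, 0, 0.172, 0, 0, 0, 0, 0, 0, 0, 0]' 0.85
python3 - <<'E'
from m import *
s=cam("side")
for col in("yellow","red"): print(col,blobs(s,col,(170,150,280,180)))
p=status.get_state()
x=R.from_rotvec(p["tcp_rot"]).as_matrix()
print(p["position"],x.T@(np.array([.550,-.4194,.098])-p["position"]), np.degrees(np.arctan2(x[1,1],x[0,1])))
E
```

```text
time_s: 24.58
position: [0.5499, -0.4178, 0.2827]
tcp_rot: [-2.841, -1.341, 0.0]
ft_force: [0.2, 0.3, 0.1]
grip_width: 0.85
grasp_force: 0.0
yellow [([330.38, 223.04], [323, 215, 16, 17, 210])]
red [([426.91, 163.79], [421, 160, 12, 10, 70]), ([348.9, 197.26], [342, 190, 15, 15, 171])]
[ 0.5498808  -0.41786969  0.28273882] [-0.00110768  0.00108613  0.18473869] -39.50132456832522
```

```bash
python3 steer.py '[-0.001, 0.001, 0.05, 0, 0, 0, 0.05, 0, 0, 0, 0.045, 0, 0, 0, 0.02, 0, 0, 0, 0.012, 0, 0, 0, 0.0075, 0, 0, 0, 0, 0]'
python3 steer.py '[0, 0, 0, 0, 0, 0, 0, 0, 0, 0, 0, 0, 0, 0, 0, 0, 0, 0, 0, 0, 0, 0, 0, 0, 0, 0, 0, 0]' 0.0 80
python3 steer.py '[0, 0, -0.01, 0, 0, 0, -0.03, 0, 0, 0, -0.04, 0, 0, 0, -0.05, 0, 0, 0, 0, -0.17, 0, 0, 0, -0.174, 0, 0, 0, -0.174, 0, 0, 0, -0.173, 0, 0, 0, 0]'
python3 - <<'E'
from h import *
s=cam("side");p=status.get_state()["position"]
b=blobs(s,"red",(320,100,80,150));print(p,b,[plane(s,[x[0]],p[2]).round(4) for x in b])
E
```

```text
time_s: 25.5
position: [0.5503, -0.4197, 0.0989]
tcp_rot: [2.843, 1.335, 0.001]
ft_force: [0.0, -0.7, 0.5]
grip_width: 0.846
grasp_force: 0.0
time_s: 26.38
position: [0.5502, -0.4197, 0.0993]
tcp_rot: [2.843, 1.335, 0.001]
ft_force: [-2.0, 1.6, 8.7]
grip_width: 0.32
grasp_force: 78.3
time_s: 27.5
position: [0.55, -0.4194, 0.2288]
tcp_rot: [2.224, 2.218, 0.0]
ft_force: [-0.2, 0.5, -0.7]
grip_width: 0.319
grasp_force: 79.4
[ 0.54992323 -0.41941612  0.22868838] [([348.28, 143.85], [342, 137, 13, 15, 155])] [array([[ 0.5505, -0.4128,  0.2287]])]
```

```bash
python3 steer.py '[0.03, -0.0034, 0, 0, 0.05, -0.006, 0, 0, 0.055, -0.0065, 0, 0, 0.055, -0.0065, 0, 0, 0.0424, -0.005, 0, 0, 0, 0, 0, 0, 0, 0, 0, 0]'
python3 - <<'E'
from h import *
s=cam("side");p=status.get_state()["position"]
b=blobs(s,"red",(270,150,80,100));print(p,b,[plane(s,[x[0]],p[2]+.0006).round(4) for x in b])
E
```

```text
time_s: 28.42
position: [0.5234, -0.1873, 0.2287]
tcp_rot: [2.225, 2.216, 0.0]
ft_force: [0.9, -1.5, -0.8]
grip_width: 0.321
grasp_force: 79.4
[ 0.52340534 -0.18769858  0.22858236] [([309.8, 207.93], [302, 198, 16, 20, 251])] [array([[ 0.5244, -0.1808,  0.2292]])]
```

```bash
python3 steer.py '[-0.0008, -0.0006, 0.015, 0, 0, 0, 0.02, 0, 0, 0, 0.008, 0, 0, 0, 0, 0]' |sed -n 2,4p
python3 steer.py '[0, 0, 0.005, 0, 0, 0, 0.004, 0, 0, 0, 0, 0]'|sed -n 2,4p
python3 - <<'E'
from h import *
s=cam("side");st=status.get_state();print(st["wrist_torque"].round(2))
cv2.imwrite("pics/seatr.png",cv2.resize(s["image"][180:330,250:380],None,fx=4,fy=4,interpolation=cv2.INTER_CUBIC))
E
```

```text
position: [0.522, -0.1881, 0.1844]
tcp_rot: [-2.224, -2.217, 0.001]
ft_force: [-0.1, 0.2, -0.5]
position: [0.5224, -0.1878, 0.1762]
tcp_rot: [-2.224, -2.219, 0.0]
ft_force: [0.3, -0.1, -1.3]
[-0.05 -0.04  0.05]
```

```bash
python3 steer.py '[0, 0, 0.003, 0, 0, 0, 0.003, 0, 0, 0, 0, 0]'|sed -n 2,4p
python3 steer.py '[0, 0, 0.003, 0, 0, 0, 0.003, 0, 0, 0, 0, 0]'|sed -n 2,4p
python3 steer.py '[0, 0, 0.003, 0, 0, 0, 0, 0]'|sed -n 2,4p
python3 -c "
from rig import manip, camrig, status;print(status.get_state()['wrist_torque'])"
```

```text
position: [0.5223, -0.1877, 0.17]
tcp_rot: [-2.223, -2.219, 0.0]
ft_force: [0.5, 1.8, -2.6]
position: [0.5223, -0.1877, 0.164]
tcp_rot: [-2.223, -2.219, 0.0]
ft_force: [0.2, 0.7, -1.9]
position: [0.5223, -0.1877, 0.1611]
tcp_rot: [-2.223, -2.219, 0.0]
ft_force: [-0.1, 0.0, -1.7]
[ 0.17475954 -0.05432609 -0.01915115]
```

```bash
python3 steer.py '[0, 0, 0.0015, 0, 0, 0, 0, 0]'|sed -n 2,4p
python3 steer.py '[0, 0, 0.001, 0, 0, 0, 0, 0]'|sed -n 2,4p
python3 dial.py
python3 steer.py '[0, 0, 0, 0.05, 0, 0, 0, 0.05, 0, 0, 0, 0.05, 0, 0, 0, 0.05, 0, 0, 0, 0.05, 0, 0, 0, 0.05, 0, 0, 0, 0]' | tail -1
python3 dial.py
```

```text
position: [0.5224, -0.1878, 0.1597]
tcp_rot: [-2.224, -2.219, 0.0]
ft_force: [-0.2, 0.4, -1.3]
position: [0.5225, -0.1878, 0.1593]
tcp_rot: [2.223, 2.219, 0.0]
ft_force: [-2.5, 1.7, 8.3]
['ang -0.074 r 0.047-0.068 n30', 'ang 0.700 r 0.066-0.077 n27'] F [-2.5  2.   7.8] Mz -0.045 t 30.95 grip 0.314 81.5 pos [ 0.5225 -0.1878  0.1593]
grasp_force: 81.1
['ang 0.140 r 0.046-0.067 n32', 'ang 0.696 r 0.066-0.077 n26'] F [-0.4  3.1  8. ] Mz 0.127 t 31.88 grip 0.318 81.1 pos [ 0.5229 -0.1878  0.1594]
```

```bash
python3 steer.py '[0, 0, 0, 0.05, 0, 0, 0, 0.05, 0, 0, 0, 0.05, 0, 0, 0, 0.05, 0, 0, 0, 0.03, 0, 0, 0, 0]'|tail -1
python3 dial.py
```

```text
grasp_force: 81.3
['ang 0.362 r 0.047-0.067 n30', 'ang 0.696 r 0.066-0.077 n26'] F [-1.6  3.4  8.3] Mz 0.293 t 32.67 grip 0.318 81.3 pos [ 0.5227 -0.1878  0.1594]
```

```bash
for i in 1 2 3 4 5; do python3 steer.py '[0, 0, 0, 0, 0, 0, 0, 0, 0, 0, 0, 0, 0, 0, 0, 0, 0, 0, 0, 0, 0, 0, 0, 0, 0, 0, 0, 0, 0, 0, 0, 0, 0, 0, 0, 0]'|tail -1; python3 dial.py; done
python3 steer.py '[0, 0, 0, -0.08, 0, 0, 0, -0.1, 0, 0, 0, -0.1, 0, 0, 0, -0.1, 0, 0, 0, -0.08, 0, 0, 0, -0.05, 0, 0, 0, 0, 0, 0, 0, 0, 0, 0, 0, 0]'
python3 dial.py
```

```text
grasp_force: 81.3
['ang 0.361 r 0.047-0.067 n29', 'ang 0.696 r 0.066-0.077 n26'] F [-1.4  2.7  8.5] Mz 0.273 t 33.85 grip 0.319 81.3 pos [ 0.5227 -0.1878  0.1594]
grasp_force: 81.3
['ang 0.362 r 0.047-0.067 n30', 'ang 0.696 r 0.066-0.077 n26'] F [-1.3  3.3  8.4] Mz 0.278 t 35.02 grip 0.316 81.3 pos [ 0.5227 -0.1877  0.1594]
grasp_force: 81.3
['ang 0.360 r 0.047-0.067 n31', 'ang 0.696 r 0.066-0.077 n26'] F [-1.3  2.9  8.7] Mz 0.26 t 36.2 grip 0.317 81.3 pos [ 0.5227 -0.1877  0.1594]
grasp_force: 81.3
['ang 0.361 r 0.047-0.067 n29', 'ang 0.696 r 0.066-0.077 n26'] F [-1.9  3.8  8.9] Mz 0.317 t 37.38 grip 0.314 81.3 pos [ 0.5227 -0.1877  0.1594]
grasp_force: 81.3
['ang 0.364 r 0.047-0.067 n31', 'ang 0.696 r 0.066-0.077 n26'] F [-0.5  2.   7.3] Mz 0.264 t 38.55 grip 0.314 81.3 pos [ 0.5227 -0.1878  0.1594]
time_s: 39.67
position: [0.5226, -0.1878, 0.1593]
tcp_rot: [2.245, 2.197, 0.0]
ft_force: [-1.1, 1.7, 7.8]
grip_width: 0.318
grasp_force: 81.2
['ang -0.062 r 0.047-0.067 n29', 'ang 0.700 r 0.066-0.077 n27'] F [-0.7  2.4  7.7] Mz -0.002 t 39.73 grip 0.314 81.2 pos [ 0.5226 -0.1878  0.1593]
```

```bash
python3 steer.py '[0, 0, -0.01, 0, 0, 0, -0.02, 0, 0, 0, -0.03, 0, 0.035, -0.0125, 0, 0, 0.045, -0.0165, 0, 0, 0.045, -0.016, 0, 0, 0.0263, -0.0095, 0, 0, 0, 0, 0, 0.08, 0, 0, 0, 0.08, 0, 0, 0, 0]'
python3 - <<'E'
from h import *
s=cam("side");p=status.get_state()["position"]
b=blobs(s,"red",(170,180,180,200));print(p,b,[plane(s,[x[0]],p[2]).round(4) for x in b])
b=blobs(s,"yellow",(270,180,80,100));print(b)
b=blobs(s,"green",(230,280,80,60));print(b,[plane(s,[x[0]],.104) for x in b])
E
```

```text
time_s: 40.98
position: [0.4714, -0.0353, 0.2193]
tcp_rot: [2.413, 2.011, 0.0]
ft_force: [-0.2, -0.7, -2.0]
grip_width: 0.318
grasp_force: 80.1
[ 0.47136033 -0.03540055  0.2191749 ] [([295.02, 280.55], [287, 269, 16, 24, 300])] [array([[ 0.4746, -0.0304,  0.2192]])]
[([331.17, 222.97], [323, 216, 17, 16, 219])]
[([271.98, 324.72], [263, 315, 20, 21, 309])] [array([[ 0.52141432, -0.03082247,  0.104     ]])]
```

The green cap's ray lands about 2 cm from where I released it, so I check before placing red.

```bash
python3 - <<'E'
from h import *
s=cam("side");t=cam("top")
print(proj(s,[.5417,-.041,.104]),proj(t,[.5417,-.041,.104]),plane(t,[[210.3,252.7]],.104),blobs(t,"green",(170,200,80,100)))
cv2.imwrite("pics/gchk.png",np.hstack([cv2.resize(s["image"][240:430,180:340],(480,570)),cv2.resize(t["image"][190:310,160:240],(320,570))]))
E
```

```text
[[264.03364763 316.09414585]] [[209.48239914 241.54385642]] [[ 0.51854984 -0.04272646  0.104     ]] [([208.06, 249.93], [205, 244, 8, 13, 87])]
```

View pics/gchk.png

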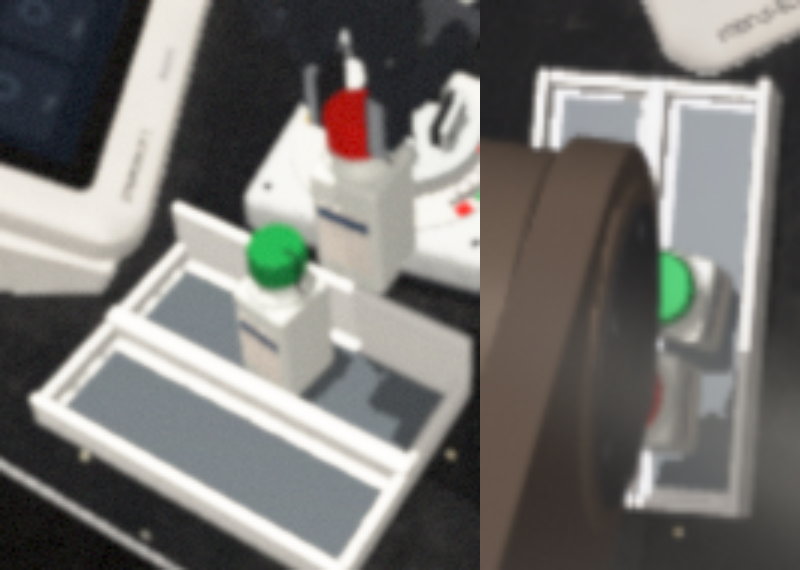

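Green stands upright in its row at about (0.521,−0.031), knocked a little since release but fine. I shift red 15 mm nearer to keep clear of it, then place it with a small opening.

```bash
python3 steer.py '[-0.002, -0.015, 0, 0, 0, 0, 0.02, 0, 0, 0, 0.035, 0, 0, 0, 0.035, 0, 0, 0, 0.015, 0, 0, 0, 0.005, 0, 0, 0, 0.003, 0, 0, 0, 0, 0]'|sed -n 2,4p
python3 steer.py '[0, 0, 0.001, 0, 0, 0, 0, 0]'|sed -n 2,4p
python3 steer.py '[0, 0, 0.001, 0, 0, 0, 0, 0]'|sed -n 2,4p
```

```text
position: [0.4563, -0.0346, 0.1063]
tcp_rot: [2.414, 2.01, 0.001]
ft_force: [-0.6, 0.1, -1.2]
position: [0.4565, -0.0346, 0.1053]
tcp_rot: [2.414, 2.01, 0.001]
ft_force: [-1.5, 0.3, 5.5]
position: [0.4566, -0.0346, 0.105]
tcp_rot: [2.413, 2.01, 0.002]
ft_force: [-4.5, 0.7, 27.2]
```

```bash
python3 steer.py '[0, 0, -0.001, 0, 0, 0, 0, 0]'|sed -n 2,4p
python3 steer.py '[0, 0, 0, 0, 0, 0, 0, 0, 0, 0, 0, 0]' 0.45|tail -2
python3 steer.py '[0, 0, -0.01, 0, 0, 0, -0.02, 0, 0, 0, -0.04, 0, 0, 0, -0.05, 0, 0, 0, -0.04, 0, 0, 0, 0, -0.182, -0.055, 0.018, 0, 0, -0.055, 0.018, 0, 0, -0.055, 0.018, 0, 0, -0.055, 0.018, 0, 0]'
python3 steer.py '[-0.045, 0.015, 0, 0, 0, 0, 0, 0, 0, 0, 0, 0]' 0.85
python3 - <<'E'
from m import *
t=cam("top");s=cam("side")
for c in(t,s):
  for col in("yellow","red","green"): print(col,blobs(c,col,(170,190,240,160)))
E
```

```text
position: [0.4564, -0.0346, 0.1052]
tcp_rot: [2.414, 2.01, 0.001]
ft_force: [-0.9, 0.8, 10.2]
grip_width: 0.447
grasp_force: 0.0
time_s: 44.5
position: [0.5284, -0.2564, 0.2656]
tcp_rot: [2.221, 2.221, 0.0]
ft_force: [1.1, 0.4, 0.4]
grip_width: 0.446
grasp_force: 0.0
time_s: 44.88
position: [0.5427, -0.2993, 0.265]
tcp_rot: [-2.222, -2.22, 0.0]
ft_force: [0.4, -0.4, -0.1]
grip_width: 0.85
grasp_force: 0.0
yellow []
red []
green [([205.76, 249.71], [199, 244, 14, 13, 138])]
yellow [([331.01, 223.1], [323, 216, 17, 16, 225])]
red [([312.01, 337.72], [301, 327, 23, 23, 395])]
green [([271.95, 324.72], [263, 315, 20, 21, 310])]
```

```bash
python3 steer.py '[-0.0464, 0.0174, 0, 0, 0, 0, 0.05, 0, 0, 0, 0.05, 0, 0, 0, 0.05, 0, 0, 0, 0.02, 0, 0, 0, 0.012, 0, 0, 0, 0.0085, 0, 0, 0, 0, 0, 0, 0, 0, 0]'
python3 steer.py '[0, 0, 0, 0, 0, 0, 0, 0, 0, 0, 0, 0, 0, 0, 0, 0, 0, 0, 0, 0, 0, 0, 0, 0, 0, 0, 0, 0]' 0.0 80
python3 steer.py '[0, 0, -0.01, 0, 0, 0, -0.03, 0, 0, 0, -0.04, 0, 0, 0, -0.05, 0, 0, 0, 0, 0]'
python3 - <<'E'
from h import *
s=cam("side");p=status.get_state()["position"]
b=blobs(s,"yellow",(300,100,80,150));print(p,b,[plane(s,[x[0]],p[2]-.002).round(4) for x in b])
print(proj(s,[.4565,-.0346,.103]))
E
```

```text
time_s: 46.1
position: [0.561, -0.3463, 0.0754]
tcp_rot: [2.22, 2.22, 0.0]
ft_force: [-0.3, 0.8, 0.4]
grip_width: 0.849
grasp_force: 0.0
time_s: 46.98
position: [0.5606, -0.3462, 0.0749]
tcp_rot: [2.221, 2.221, -0.0]
ft_force: [-2.2, 0.3, 6.8]
grip_width: 0.318
grasp_force: 78.3
time_s: 47.6
position: [0.5624, -0.3473, 0.209]
tcp_rot: [2.216, 2.217, 0.002]
ft_force: [0.2, 0.8, -1.0]
grip_width: 0.32
grasp_force: 78.9
[ 0.56137976 -0.34649906  0.20657337] [([327.81, 167.2], [321, 159, 14, 17, 183])] [array([[ 0.5677, -0.3502,  0.2046]])]
[[310.47547818 337.02083844]]
```

```bash
python3 steer.py '[0.035, -0.0084, 0, 0, 0.05, -0.012, 0, 0, 0.05, -0.012, 0, 0, 0.0238, -0.0057, 0, 0, 0, 0, 0, 0.1, 0, 0, 0, 0.113, 0, 0, 0, 0, 0, 0, 0, 0]'
python3 - <<'E'
from h import *
st=status.get_state();x=R.from_rotvec(st["tcp_rot"]).as_matrix()
print(st["position"],x.T@(np.array([.5225,-.1873,.152])-st["position"]),np.degrees(np.arctan2(x[1,1],x[0,1])))
s=cam("side");b=blobs(s,"yellow",(270,150,80,120));print(b,[plane(s,[q[0]],st["position"][2]).round(4) for q in b])
E
```

```text
time_s: 48.65
position: [0.5224, -0.1873, 0.2039]
tcp_rot: [-2.442, -1.975, 0.0]
ft_force: [0.5, -0.8, -0.2]
grip_width: 0.318
grasp_force: 79.2
[ 0.52237007 -0.18734264  0.20392325] [6.63209913e-05 1.44064679e-04 5.19231856e-02] -12.06664739108263
[([309.47, 219.92], [303, 210, 14, 20, 232])] [array([[ 0.5261, -0.1814,  0.2039]])]
```

```bash
python3 steer.py '[0, 0, 0.02, 0, 0, 0, 0.02, 0, 0, 0, 0.008, 0, 0, 0, 0.004, 0, 0, 0, 0, 0]' |sed -n 2,4p
python3 steer.py '[0, 0, 0.003, 0, 0, 0, 0.003, 0, 0, 0, 0, 0]'|sed -n 2,4p
python3 steer.py '[0, 0, 0.003, 0, 0, 0, 0.003, 0, 0, 0, 0, 0]'|sed -n 2,4p
python3 -c "
from rig import manip, camrig, status;print(status.get_state()['wrist_torque'])"
```

```text
position: [0.5226, -0.1873, 0.1525]
tcp_rot: [2.445, 1.973, 0.0]
ft_force: [-0.1, -0.3, -0.5]
position: [0.5223, -0.1871, 0.1462]
tcp_rot: [-2.445, -1.973, 0.0]
ft_force: [0.6, 0.0, -0.7]
position: [0.5223, -0.1871, 0.14]
tcp_rot: [-2.445, -1.972, 0.0]
ft_force: [-0.0, 0.0, -1.8]
[ 0.025473   -0.00418312  0.03300561]
```

```bash
python3 steer.py '[0, 0, 0.003, 0, 0, 0, 0.0015, 0, 0, 0, 0, 0]'|sed -n 2,4p
python3 steer.py '[0, 0, 0.001, 0, 0, 0, 0, 0]'|sed -n 2,4p
python3 dial.py
python3 steer.py '[0, 0, 0, 0.05, 0, 0, 0, 0.05, 0, 0, 0, 0.05, 0, 0, 0, 0.05, 0, 0, 0, 0.05, 0, 0, 0, 0.05, 0, 0, 0, 0]' | tail -1
python3 dial.py
```

```text
position: [0.5224, -0.1871, 0.1357]
tcp_rot: [-2.445, -1.973, 0.0]
ft_force: [0.3, 0.2, -0.4]
position: [0.5225, -0.1872, 0.135]
tcp_rot: [2.445, 1.973, 0.0]
ft_force: [-0.3, 1.2, 1.4]
['ang -0.059 r 0.047-0.067 n28', 'ang 0.709 r 0.066-0.077 n31'] F [-0.5  0.4  2.7] Mz 0.034 t 50.75 grip 0.317 79.6 pos [ 0.5225 -0.1872  0.135 ]
grasp_force: 79.7
['ang 0.137 r 0.046-0.067 n31', 'ang 0.709 r 0.066-0.077 n31'] F [-0.1 -0.8  2. ] Mz 0.086 t 51.67 grip 0.316 79.7 pos [ 0.5226 -0.1873  0.1349]
```

```bash
python3 steer.py '[0, 0, 0, 0.05, 0, 0, 0, 0.05, 0, 0, 0, 0.05, 0, 0, 0, 0.05, 0, 0, 0, 0.03, 0, 0, 0, 0]'|tail -1
python3 dial.py
for i in 1 2 3 4 5; do python3 steer.py '[0, 0, 0, 0, 0, 0, 0, 0, 0, 0, 0, 0, 0, 0, 0, 0, 0, 0, 0, 0, 0, 0, 0, 0, 0, 0, 0, 0, 0, 0, 0, 0, 0, 0, 0, 0]'|tail -1; python3 dial.py; done
```

```text
grasp_force: 80.1
['ang 0.364 r 0.047-0.066 n28', 'ang 0.709 r 0.066-0.077 n31'] F [-2.8 -2.   4.6] Mz 0.346 t 52.48 grip 0.319 80.1 pos [ 0.5223 -0.1872  0.1349]
grasp_force: 80.1
['ang 0.365 r 0.047-0.066 n31', 'ang 0.709 r 0.066-0.077 n31'] F [-2.7 -1.2  5.2] Mz 0.32 t 53.65 grip 0.317 80.1 pos [ 0.5223 -0.1872  0.1349]
grasp_force: 80.1
['ang 0.367 r 0.047-0.066 n30', 'ang 0.709 r 0.066-0.077 n31'] F [-3.6 -0.9  5.5] Mz 0.346 t 54.83 grip 0.315 80.1 pos [ 0.5224 -0.1873  0.1349]
grasp_force: 80.1
['ang 0.362 r 0.047-0.066 n29', 'ang 0.709 r 0.066-0.077 n31'] F [-2.7 -2.2  5.9] Mz 0.364 t 56.0 grip 0.313 80.1 pos [ 0.5223 -0.1872  0.1349]
grasp_force: 80.1
['ang 0.368 r 0.047-0.067 n31', 'ang 0.711 r 0.066-0.077 n32'] F [-2.6 -1.   5.3] Mz 0.31 t 57.17 grip 0.317 80.1 pos [ 0.5223 -0.1872  0.1349]
grasp_force: 80.1
['ang 0.368 r 0.047-0.066 n30', 'ang 0.711 r 0.066-0.077 n32'] F [-4. -1.  5.] Mz 0.298 t 58.35 grip 0.315 80.1 pos [ 0.5224 -0.1873  0.1349]
```

```bash
python3 steer.py '[0, 0, 0, -0.08, 0, 0, 0, -0.1, 0, 0, 0, -0.1, 0, 0, 0, -0.1, 0, 0, 0, -0.08, 0, 0, 0, -0.06, 0, 0, 0, 0, 0, 0, 0, 0, 0, 0, 0, 0]'|sed -n 2,4p
python3 dial.py
python3 steer.py '[0, 0, -0.01, 0, 0, 0, -0.025, 0, 0, 0, -0.04, 0, 0, 0, 0, 0.08, 0, 0, 0, 0.08, 0, 0, 0, 0, 0, 0, 0, 0]'|sed -n 2,4p
python3 - <<'E'
from h import *
st=status.get_state();x=R.from_rotvec(st["tcp_rot"]).as_matrix()
print(st["position"],x.T@(np.array([.560,.0215,.0825])-st["position"]),np.degrees(np.arctan2(x[1,1],x[0,1])))
E
```

```text
position: [0.5227, -0.1872, 0.1349]
tcp_rot: [2.455, 1.959, 0.0]
ft_force: [1.5, 0.2, 2.2]
['ang -0.087 r 0.047-0.068 n27', 'ang 0.709 r 0.066-0.077 n31'] F [ 0.6 -2.1  2.9] Mz -0.041 t 59.52 grip 0.319 79.7 pos [ 0.5226 -0.1872  0.1349]
position: [0.5223, -0.1871, 0.2099]
tcp_rot: [-2.602, -1.76, 0.0]
ft_force: [-0.1, 0.3, -1.0]
[ 0.52225438 -0.18708676  0.20986276] [ 0.20765584 -0.04251065  0.12738265] -21.840155883297342
```

```bash
python3 dial.py; python3 steer.py '[0.035, -0.0072, 0, 0, 0.05, -0.0102, 0, 0, 0.05, -0.0102, 0, 0, 0.045, -0.0092, 0, 0, 0.0277, -0.0057, 0, 0, 0, 0, 0, 0, 0, 0, 0, 0]'
python3 - <<'E'
from h import *
s=cam("side");p=status.get_state()["position"]
for c in("yellow","green","red"):
  b=blobs(s,c,(170,200,180,180));print(p,c,b)
E
python3 steer.py '[0, 0, 0.025, 0, 0, 0, 0.04, 0, 0, 0, 0.035, 0, 0, 0, 0.018, 0, 0, 0, 0.006, 0, 0, 0, 0.0025, 0, 0, 0, 0, 0]'|sed -n 2,4p
python3 steer.py '[0, 0, 0.0015, 0, 0, 0, 0, 0]'|sed -n 2,4p
```

```text
['ang -0.062 r 0.047-0.067 n29', 'ang 0.705 r 0.065-0.077 n30'] F [ 0.2 -0.3 -1.2] Mz -0.013 t 60.45 grip 0.314 79.5 pos [ 0.5223 -0.1871  0.2098]
time_s: 61.32
position: [0.5604, 0.021, 0.2097]
tcp_rot: [-2.603, -1.759, 0.001]
ft_force: [0.1, 0.0, -1.1]
grip_width: 0.316
grasp_force: 79.5
[0.56043545 0.02066403 0.20972041] yellow [([214.96, 294.89], [209, 283, 14, 24, 215])]
[0.56043545 0.02066403 0.20972041] green [([272.07, 325.12], [263, 316, 20, 19, 296])]
[0.56043545 0.02066403 0.20972041] red [([311.93, 338.19], [302, 328, 22, 22, 377])]
position: [0.5611, 0.0211, 0.0839]
tcp_rot: [2.603, 1.757, 0.001]
ft_force: [-0.2, -0.7, -1.9]
position: [0.5608, 0.0214, 0.0821]
tcp_rot: [2.603, 1.758, 0.001]
ft_force: [0.6, -0.0, -1.7]
```

```bash
python3 steer.py '[0, 0, 0.0012, 0, 0, 0, 0, 0]'|sed -n 2,4p
python3 steer.py '[0, 0, 0.0007, 0, 0, 0, 0, 0]'|sed -n 2,4p
python3 steer.py '[0, 0, 0, 0, 0, 0, 0, 0, 0, 0, 0, 0]' 0.5|tail -2
python3 steer.py '[0, 0, -0.01, 0, 0, 0, -0.02, 0, 0, 0, -0.04, 0, 0, 0, -0.05, 0, 0, 0, -0.05, 0, 0, 0, -0.05, 0, -0.05, 0, 0, 0, -0.06, 0, 0, 0, -0.06, 0, 0, 0, -0.06, 0, 0, 0]'|sed -n 2,4p
python3 steer.py '[-0.06, 0, 0, 0, -0.06, 0, 0, 0, -0.06, 0, 0, 0, 0, 0, 0, 0, 0, 0, 0, 0]'|sed -n 2,4p
python3 - <<'E'
from h import *
s=cam("side");t=cam("top")
for c,z in(("yellow",.0788),("green",.1036),("red",.1028)):
  a=blobs(t,c,(165,200,75,110));b=blobs(s,c,(170,200,180,180));print(c,a,b,[tri(t,a[0][0],s,b[0][0])] if a and b else [plane(s,[q[0]],z) for q in b])
cv2.imwrite("pics/fin.png",np.hstack([cv2.resize(s["image"][240:430,180:340],(480,570)),cv2.resize(t["image"][190:310,160:240],(320,570))]))
E
```

```text
position: [0.5608, 0.0214, 0.0809]
tcp_rot: [2.603, 1.758, 0.001]
ft_force: [-0.8, 0.9, 4.9]
position: [0.5608, 0.0214, 0.0808]
tcp_rot: [2.603, 1.758, 0.001]
ft_force: [-3.3, 1.0, 15.0]
grip_width: 0.499
grasp_force: 0.0
position: [0.4737, -0.1935, 0.3007]
tcp_rot: [2.603, 1.758, 0.001]
ft_force: [1.1, -0.7, 0.8]
position: [0.4072, -0.3587, 0.3002]
tcp_rot: [-2.604, -1.757, -0.0]
ft_force: [0.7, -0.6, -0.7]
yellow [([181.56, 234.1], [174, 227, 16, 15, 179])] [([234.68, 353.15], [224, 342, 21, 23, 376])] [(array([0.56063125, 0.02275682, 0.07672501]), [np.float64(0.0010459849604844964), np.float64(0.0010459849604847506)])]
green [([205.64, 249.56], [199, 244, 14, 13, 135])] [([271.96, 324.71], [263, 315, 20, 21, 312])] [(array([ 0.52440951, -0.03295574,  0.10044939]), [np.float64(0.0012494587306311668), np.float64(0.0012494587306310244)])]
red [([206.34, 283.49], [200, 277, 14, 14, 160])] [([312.0, 337.75], [301, 327, 23, 23, 392])] [(array([ 0.45474209, -0.03456267,  0.10235081]), [np.float64(0.0007390156712789262), np.float64(0.0007390156712791284)])]
```

View pics/fin.png

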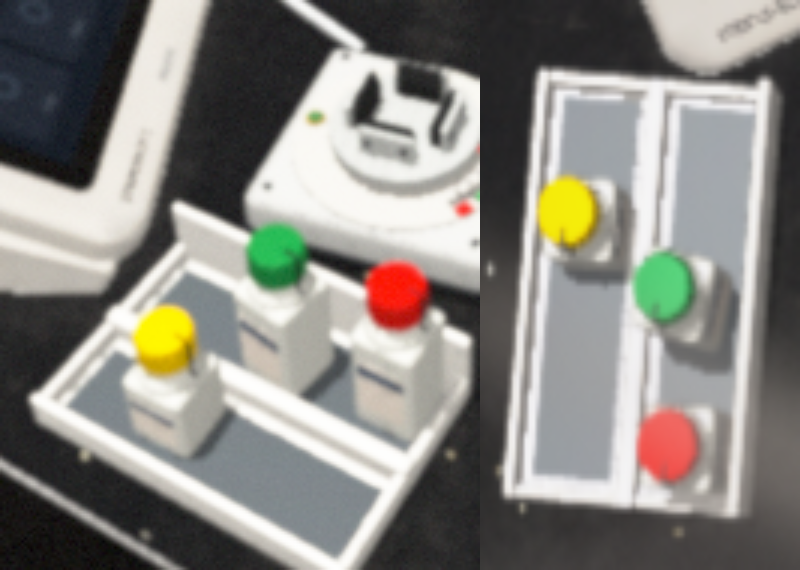

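The final views show green at crop (275,260) and red at (397,295) upright in the high row, yellow at (165,340) upright in the low row, and the pocket empty. The green bottle's edges are as vertical as its neighbours'. Handing in.

```bash
python3 -c "
from rig import manip, camrig, status;print(manip.hand_in())"
```

```text
the job is handed in; nothing more can be done
None
```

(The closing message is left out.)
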